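Draw the rolling pin out of a drawer that opens only part way, and hold it up

ROBOT

A 6-joint arm with a two-finger parallel gripper is mounted at the origin on the work surface. World frame = base frame: x ahead of the robot, y to its left, z up, the work surface at z = 0. Lengths are in m, angles in degrees, forces in N, time in s.
With the tool pointing down it reaches from about 0.375 to 0.9 m from the base axis. Payload 3.1 kg.
Tool frame: the origin (TCP) lies between the finger pads; the fingertips stand 11 mm ahead of it and the grasp point (between the pads) lies 8 mm behind it; z points along the fingers, y is the line along which they close (so a half turn about z gives the same grasp; the last joint's range is limited). The gripper opens to 87 mm and grips with 3 to 60 N. Pads are 19 mm wide; open, the fingers measure 117 mm over their backs; the gripper's body (75 mm by 190 mm) begins 51 mm behind the grasp point.
Start: joints at [-81.389, 30.224, 82.088, -0, 67.689, -10.227], TCP at [0.202, -0.591, 0.234] pointing down, gripper open.
Joint ranges: [-176.69, 176.69], [-43.24, 126.21], [12.49, 139.97], [-82, 262], [0, 151.66], [-163.58, 163.58]. Speed limits (degrees/s): [159.86, 159.86, 180, 180, 180, 180].

INTERFACE

Orientations are given as a 3x3 rotation matrix whose columns are the frame's x, y, z axes.
In Python, from rig import bot gives the robot as it stands.
- The arm moves only by the tool apply_moves, never from a script. Its argument "steps" is a list that holds one entry, the list of rows, each a list of 7 numbers: the shift along the tool's x, y, z in cm, then the turn, a rotation vector about the tool's x, y, z in degrees, then the gripper command: -1 is shut, 1 is fully open, values between are in proportion. In form: [[[dx, dy, dz, rx, ry, rz, jaw], ...]]. A call has 1 to 20 rows; each row is the pose to reach, as a shift and turn from the pose commanded when the call began, along the tool's axes at that moment; what a row does not reach only later rows make up. A row lasts 1/8 s, in which the tool goes at most 62.5 mm and 10.7 degrees, less where a joint would pass 70% of its speed; a pose out of reach is approached as far as the arm can. A call with a gripper value outside its range is refused whole. The fingers move at their own pace and stop on an object; the grip force is fixed at half the most. Time passes only in rows, so rows that repeat a pose let the fingers close. It gives the time, the measured TCP pose, the force, the opening and the grip force at its end, in the units of the state.
- bot.read_state(): the state, without advancing time (a new reading comes with each control period).
- bot.capture(name): name is "scene" or "side" or "wrist"; returns the picture (400x640x3 uint8, blue, green, red); there is no depth.
- bot.camera_model(name): a dict with "intrinsics" (3x3 intrinsics, pixels), "R" (3x3) and "t" (3): a world point X has camera coordinates R X + t. Camera axes: x right, y down, z forward; pixel columns grow to the right and rows downward; lengths in m; the calibration is good to about 2 mm. A picture is of the moment at which its call begins: read the wrist's pose just before it. camera_model takes no time and is no camera call; for the wrist camera it gives the pose at the moment of the call.
- bot.hand_in(): hands the job in; it is judged then, once.
The state is a dict: "time_s": time; "joint_positions": joint angles; "qvel": joint speeds; "tau": joint torques, N m; "position": TCP position; "tcp_rot": TCP orientation; "force": force on the tool from outside, world axes, zero at the start; "moment": the same for the moment, N m; "opening": opening from 0.0 (shut) to 1.0 (fully open); "grasp_force": force on a finger pad.
Only numpy, scipy, OpenCV 4.12 (cv2) and the standard library are available. Lean on these libraries where they do the work, as an engineer would, in place of code of your own. Each camera call takes 0.05 s, during which the arm holds its last target. There are 200 camera calls.

TASK

Pull the bench drawer out as far as it goes, then take out the rolling pin: the pin is longer than the gap, so raise its front end over the drawer front and draw it out on the slant, without prising it hard against the unit. Your program finishes while holding: keep the pin gripped and still in the air, all of it at least 5 cm higher than the top of the drawer unit, carried by the gripper alone. Leave the loaf tins, the muffin tray and the pastry brush where they are.

Things in the scene. Friction and masses are not known exactly. Their poses are not given: they have to be found in the camera images.
- unit: Low one-drawer utensil unit of bare sheet metal, fixed on the bench: 460 mm deep (its x), 340 mm wide (its y), 160 mm high. Origin: centre of its underside. The drawer comes out of its front, towards its -x; the front face of its shell lies at x = -230 mm. Loaf tins stand on the rear part of its top.
- unit_edge (a point): Middle of the underside of the unit's turned-down front top edge (10 mm deep, 136 mm above the bench, at x = -230 mm in the unit's frame). The part of the pin that lies in the unit must pass under this edge.
- drawer (a joint): How far the drawer is pulled out, m: 0 shut, 0.26 at its stop. It starts part way open, slides with about 2 N of friction and stays where it is left. Fully out, the gap between the shell's front face and the inner face of the drawer front is 260 mm long.
- drawer_handle (a point): Middle of the drawer's bar handle: a round bar along the unit's y, 150 mm long and 11 mm thick, its axis 45 mm off the drawer front, held at its two ends, 102 mm above the bench. It moves with the drawer.
- drawer_front (a point): Middle of the top edge of the drawer's front panel (15 mm thick, 336 mm wide, top edge 130 mm above the bench), at the panel's inner face. It moves with the drawer.
- drawer_floor (a point): Middle of the floor of the drawer's wide compartment, 32 mm above the bench; moves with the drawer. Inside, the compartment is 435 mm long and 202 mm wide; side walls 103 mm above the bench, and a divider 87 mm above the bench on the unit's -y side, beyond which lies a loose palette knife.
- pin: Plain beech rolling pin, 370 mm long, about 0.32 kg, loose on the floor of the drawer's wide compartment, lying roughly along the drawer. Round: 38 mm thick over its middle 190 mm, tapering from there to 24 mm near the ends. Origin: its middle, on its axis (19 mm above the drawer floor as it lies). Its x is its long axis, +x towards the back of the drawer.
- pin_front (a point): Centre of the pin's end that lies at the drawer front (pin x = -185 mm), on the axis.
- pin_back (a point): Centre of the pin's end deep in the unit (pin x = +185 mm), on the axis; even with the drawer fully out it is 120 to 180 mm behind the front face of the shell, under the top.
- tins: Strap of two brown open loaf tins side by side, 230 by 220 mm, 75 mm high, loose on the rear part of the unit's top. Origin: centre of the underside. Leave it alone.
- tray: Black 12-cup muffin tray, 360 by 270 mm, 36 mm high, lying on the bench. Origin: centre of the underside. Leave it alone.
- brush: Pastry brush lying on the bench, 220 mm long, 40 mm wide, 14 mm high, wooden handle towards its -x. Origin: where the handle meets the metal ferrule, at the underside. Leave it alone.

How it is judged:
By the outcome, as a careful person would: the job done as asked, in the order asked, and still so for the second after the job is handed in, while the arm keeps its last pose, push and grip.
It also fails if it takes over 53 s, if anything falls off the work surface, if the arm or the gripper's body presses on something with over 40 N, if the wrist force passes 120 N, or if a joint passes its speed limit or range.

## Working session

There is one attempt and no reset: what is moved stays moved. The work goes in short steps, Python scripts to look and compute and a tool call to move; the robot and the scene stay as the last step left them, time stands still between calls to the robot, and variables do not carry over. Pictures are saved under pics/ and viewed, at most 10 in all, crops included, and the job is handed in when it is done.

Besides the shell and the picture viewer there is one more tool, called after "Request:" as a command line: name --argument value ..., lists and objects as JSON in quotes. apply_moves: Moves the arm, as the interface text tells. Its arguments: {"type":"object","properties":{"steps":{"type":"array","items":{"type":"array","items":{"type":"array","items":{"type":"number"}}}}},"required":["steps"]}

```bash
mkdir -p pics; python3 - <<'E'
from rig import bot
import cv2,numpy as np
np.set_printoptions(precision=4,suppress=True)
s=bot.read_state();print(s['time_s'],s['position'],s['tcp_rot'],s['opening'])
for n in("scene","side"):
    cv2.imwrite(f"pics/{n}0.png",bot.capture(n));m=bot.camera_model(n);print(n,m)
E
```

```text
0.0 [ 0.2017 -0.5908  0.2326] [[ 0.9464  0.3229 -0.0003]
 [ 0.3229 -0.9464  0.0021]
 [ 0.0004 -0.0021 -1.    ]] 0.9974968044183032
scene {'intrinsics': array([[385.0161,   0.    , 321.7328],
       [  0.    , 385.0161, 199.4169],
       [  0.    ,   0.    ,   1.    ]]), 'R': array([[ 0.8819,  0.4714,  0.0034],
       [ 0.4501, -0.8398, -0.3035],
       [-0.1402,  0.2691, -0.9528]]), 't': array([-0.4623, -0.1555,  1.5537])}
side {'intrinsics': array([[449.3737,   0.    , 315.6459],
       [  0.    , 449.3737, 199.9375],
       [  0.    ,   0.    ,   1.    ]]), 'R': array([[ 0.8161,  0.5779,  0.0041],
       [ 0.5491, -0.7731, -0.3175],
       [-0.1803,  0.2613, -0.9483]]), 't': array([-0.4252, -0.1811,  1.401 ])}
```

View pics/scene0.png

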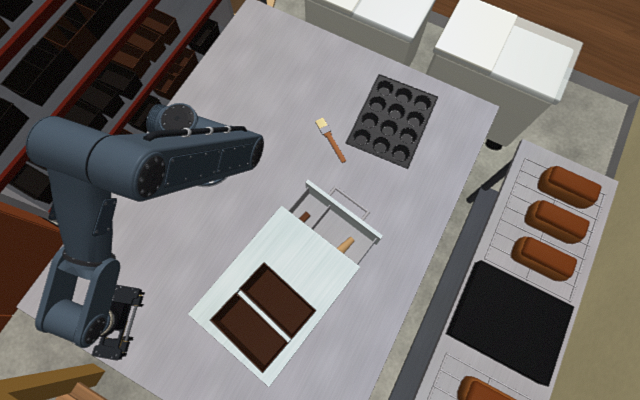

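View pics/side0.png

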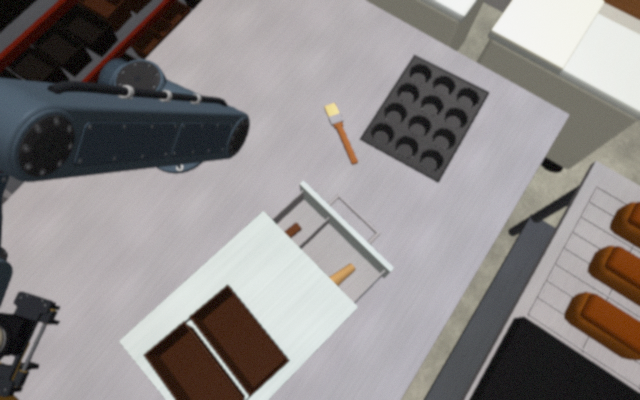

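The scene view shows the unit's top corners at about (281,207), (358,268), (189,313) and (268,385). The drawer front runs from (307,182) to (381,237), the handle bar is near (338,190)–(367,213), and the pin tip is at (350,240). In the side view the front corners are (265,212) and (356,306), and the pin tip is at (352,268).

```bash
cat > h.py <<'E'
import numpy as np,cv2
from rig import bot
from scipy.optimize import least_squares
np.set_printoptions(precision=4,suppress=True)
def proj(m,X):
    c=np.atleast_2d(X)@np.array(m['R']).T+m['t'];p=c@np.array(m['intrinsics']).T
    return p[:,:2]/p[:,2:]
def onplane(m,uv,z):
    R,K=np.array(m['R']),np.array(m['intrinsics']);o=-R.T@m['t']
    d=R.T@np.linalg.solve(K,[uv[0],uv[1],1]);return o+d*(z-o[2])/d[2]
def unit(p,X):
    c,s=np.cos(p[2]),np.sin(p[2]);X=np.atleast_2d(X)
    return np.c_[p[0]+c*X[:,0]-s*X[:,1],p[1]+s*X[:,0]+c*X[:,1],X[:,2]]
E
python3 - <<'E'
from h import *
sc,si=bot.camera_model("scene"),bot.camera_model("side")
for uv in [(281,207),(358,268),(189,313),(268,385)]:print(onplane(sc,uv,.16))
for uv in [(265,212),(356,306),(121,342)]:print('s',onplane(si,uv,.16))
C={'fr':(-.23,-.17,.16),'fl':(-.23,.17,.16),'br':(.23,-.17,.16),'bl':(.23,.17,.16)}
# image left corner = ? unit looking along -x, try both
obs=[(sc,'A',(281,207)),(sc,'B',(358,268)),(sc,'C',(189,313)),(sc,'D',(268,385)),(si,'A',(265,212)),(si,'B',(356,306)),(si,'C',(121,342))]
X={'A':(-.23,-.17,.16),'B':(-.23,.17,.16),'C':(.23,-.17,.16),'D':(.23,.17,.16)}
best=None
for sgn in(1,-1):
  for y0 in(-1.5,0,1.5,3):
    f=lambda p:np.concatenate([proj(m,unit(p,np.array(X[k])*[1,sgn,1]))[0]-uv for m,k,uv in obs])
    r=least_squares(f,[.6,-.2,y0],loss='soft_l1')
    if best is None or r.cost<best[0].cost:best=(r,sgn,f(r.x))
r,sgn,res=best;p=r.x;print(p,np.degrees(p[2]),sgn,r.cost,res)
np.save('unit.npy',p)
inv=lambda P:(np.array([[np.cos(p[2]),np.sin(p[2])],[-np.sin(p[2]),np.cos(p[2])]])@(P[:2]-p[:2]))
for n,m,uv,z in[('hA',sc,(338,190),.102),('hB',sc,(367,213),.102),('fA',sc,(307,182),.13),('fB',sc,(381,237),.13),('pin',sc,(350,240),.058),('pins',si,(352,268),.058),('fAs',si,(302,183),.13),('fBs',si,(391,269),.13),('hAs',si,(338,198),.102),('hBs',si,(379,236),.102)]:
    P=onplane(m,uv,z);print(n,P,inv(P))
for n,m,uv in [('tins',sc,(265,263)),('t',sc,(314,311)),('t',sc,(212,322)),('t',sc,(264,371))]:print(n,inv(onplane(m,uv,.235)))
for n,uv in[('tray',(380,75)),('tray',(347,137)),('tray',(409,168)),('br',(345,162)),('br',(316,120))]:print(n,onplane(sc,uv,.02))
E
```

```text
[ 0.3969 -0.0614  0.16  ]
[ 0.7247 -0.1231  0.16  ]
[ 0.315  -0.5032  0.16  ]
[ 0.6418 -0.5643  0.16  ]
s [ 0.3997 -0.0565  0.16  ]
s [ 0.7236 -0.1182  0.16  ]
s [ 0.3175 -0.5077  0.16  ]
[ 0.5212 -0.3127  4.531 ] 259.60679917342134 1 10.563344406646795 [ 0.4484 -1.5567  2.2454 -0.8746 -1.5544  1.0621  0.5908  2.566  -1.1308
 -1.1186  2.4038  1.1593 -1.7195 -1.0837]
hA [0.5348 0.1057 0.102 ] [-0.414  -0.0621]
hB [0.6669 0.0774 0.102 ] [-0.4099  0.073 ]
fA [0.4255 0.0708 0.13  ] [-0.3599 -0.1633]
fB [0.7479 0.0143 0.13  ] [-0.3625  0.164 ]
pin [ 0.6563 -0.0298  0.058 ] [-0.3026  0.0819]
pins [ 0.6611 -0.0275  0.058 ] [-0.3057  0.0862]
fAs [0.4236 0.0726 0.13  ] [-0.3614 -0.1655]
fBs [0.746  0.0142 0.13  ] [-0.362   0.1622]
hAs [0.5234 0.1024 0.102 ] [-0.4087 -0.0727]
hBs [0.6736 0.0773 0.102 ] [-0.4111  0.0795]
tins [-0.0431 -0.0688]
t [-0.0264  0.1402]
t [ 0.1865 -0.0769]
t [0.1913 0.1318]
tray [0.4434 0.6826 0.02  ]
tray [0.4523 0.3524 0.02  ]
tray [0.7305 0.3474 0.02  ]
br [0.4952 0.2504 0.02  ]
br [0.3043 0.361  0.02  ]
```

```bash
cat >> h.py <<'E'
from scipy.spatial.transform import Rotation as Ro
p=np.load('unit.npy') if __import__('os').path.exists('unit.npy') else None
def toolR(psi,tilt=0):
    "tool y heading psi deg in world, pointing down; tilt about tool y"
    y=np.array([np.cos(np.radians(psi)),np.sin(np.radians(psi)),0]);z=np.array([0,0,-1.])
    R=np.c_[np.cross(y,z),y,z];return R@Ro.from_euler('y',tilt,degrees=True).as_matrix()
def inv(P):
    P=np.asarray(P);c,s=np.cos(p[2]),np.sin(p[2]);d=P[:2]-p[:2];return np.array([c*d[0]+s*d[1],-s*d[0]+c*d[1],*P[2:]])
def go(P,R,s=None,label=''):
    s=s or bot.read_state();A=np.array(s['tcp_rot'])
    print(label,'shift cm',A.T@(np.asarray(P)-s['position'])*100,'rot',Ro.from_matrix(A.T@R).as_rotvec(degrees=True))
E
python3 - <<'E'
from h import *
s=bot.read_state();yaw=np.degrees(p[2])
H=unit(p,(-.412,0.003,.36))[0];R=toolR(yaw-360)
print(H,yaw);q=np.array(s['position']);go(q+[0,0,.13],R,s,'up');go(H,R,s,'over')
E
```

```text
[0.5985 0.092  0.36  ] 259.60679917342134
up shift cm [  0.0045  -0.025  -13.    ] rot [-0.1128  0.0086 29.234 ]
over shift cm [ 59.6061 -51.8454 -12.6128] rot [-0.1128  0.0086 29.234 ]
```

Request:
apply_moves --steps '[[[0,0,-6.5,0,0,10,-0.2],[0,0,-13,0,0,20,-0.2],[6,-5,-13,0,0,29.2,-0.2],[59.6,-51.8,-12.6,-0.1,0,29.2,-0.2],[59.6,-51.8,-12.6,-0.1,0,29.2,-0.2],[59.6,-51.8,-12.6,-0.1,0,29.2,-0.2],[59.6,-51.8,-12.6,-0.1,0,29.2,-0.2],[59.6,-51.8,-12.6,-0.1,0,29.2,-0.2],[59.6,-51.8,-12.6,-0.1,0,29.2,-0.2],[59.6,-51.8,-12.6,-0.1,0,29.2,-0.2],[59.6,-51.8,-12.6,-0.1,0,29.2,-0.2],[59.6,-51.8,-12.6,-0.1,0,29.2,-0.2],[59.6,-51.8,-12.6,-0.1,0,29.2,-0.2],[59.6,-51.8,-12.6,-0.1,0,29.2,-0.2],[59.6,-51.8,-12.6,-0.1,0,29.2,-0.2],[59.6,-51.8,-12.6,-0.1,0,29.2,-0.2],[59.6,-51.8,-12.6,-0.1,0,29.2,-0.2],[59.6,-51.8,-12.6,-0.1,0,29.2,-0.2],[59.6,-51.8,-12.6,-0.1,0,29.2,-0.2],[59.6,-51.8,-12.6,-0.1,0,29.2,-0.2]]]'

```text
time_s: 2.6
position: [0.5985, 0.0904, 0.3598]
tcp_rot: [[0.983, -0.181, 0.0], [-0.181, -0.983, -0.002], [0.001, 0.002, -1.0]]
force: [0.4, 0.2, -0.1]
opening: 0.404
grasp_force: 0.0
```

```bash
python3 - <<'E'
from h import *
s=bot.read_state();m=bot.camera_model("wrist");im=bot.capture("wrist");cv2.imwrite("pics/w1.png",im)
import pickle;pickle.dump(m,open('w1.pkl','wb'))
print(s['time_s'],s['position'],inv(s['position']),s['opening'],s['joint_positions'],s['force'])
print(proj(m,unit(p,[(-.412,-.075,.102),(-.412,.075,.102),(-.412,0,.102),(-.352,.164,.13)])))
go(unit(p,(-.412,0.003,.10))[0],toolR(np.degrees(p[2])),s)
E
```

```text
2.6 [0.5985 0.0904 0.3598] [-0.4104  0.0033  0.3598] 0.4040312597011086 [-1.9246 22.1483 75.3961 -0.1007 82.4289 98.5183] [ 0.4356  0.1679 -0.082 ]
[[317.9844 222.0289]
 [317.7268 118.2217]
 [317.8613 172.4454]
 [367.4736  41.0492]]
 shift cm [-0.0522 -0.2007 25.9807] rot [ 0.0948 -0.0412 -0.0365]
```

View pics/w1.png

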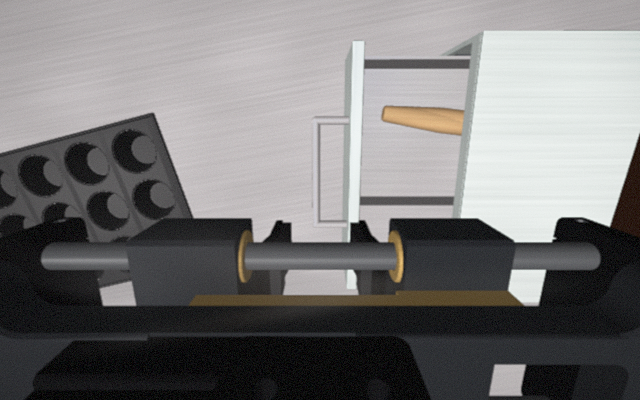

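The wrist view shows the handle bar at column 316, rows 120–222, where I predicted it. The pin tip is at (383,114), and the tray lies clear to the left.

Request:
apply_moves --steps '[[[0,-0.25,6,0,0,0,-0.2],[0,-0.25,12,0,0,0,-0.2],[0,-0.25,18,0,0,0,-0.2],[0,-0.25,22,0,0,0,-0.2],[0,-0.25,25,0,0,0,-0.2],[0,-0.25,26.5,0,0,0,-0.2],[0,-0.25,26.5,0,0,0,-0.2],[0,-0.25,26.5,0,0,0,-1],[0,-0.25,26.5,0,0,0,-1],[0,-0.25,26.5,0,0,0,-1],[0,-0.25,26.5,0,0,0,-1]]]'

```text
time_s: 4.03
position: [0.6, 0.0935, 0.0958]
tcp_rot: [[0.984, -0.18, 0.003], [-0.18, -0.984, -0.001], [0.003, 0.001, -1.0]]
force: [0.2, 1.7, 6.0]
opening: 0.115
grasp_force: 30.0
```

Request:
apply_moves --steps '[[[0,-0.4,0,0,0,0,-1],[0,-1.2,0,0,0,0,-1],[0,-2.2,0,0,0,0,-1],[0,-3.3,0,0,0,0,-1],[0,-4.4,0,0,0,0,-1],[0,-5.5,0,0,0,0,-1],[0,-6.6,0,0,0,0,-1],[0,-7.7,0,0,0,0,-1],[0,-8.8,0,0,0,0,-1],[0,-9.9,0,0,0,0,-1],[0,-10.9,0,0,0,0,-1],[0,-11.7,0,0,0,0,-1],[0,-12.4,0,0,0,0,-1],[0,-12.9,0,0,0,0,-1],[0,-13.2,0,0,0,0,-1],[0,-13.4,0,0,0,0,-1],[0,-13.5,0,0,0,0,-1]]]'

```text
time_s: 6.15
position: [0.624, 0.2254, 0.0957]
tcp_rot: [[0.984, -0.179, 0.002], [-0.179, -0.984, -0.003], [0.002, 0.003, -1.0]]
force: [-1.7, -2.1, 7.3]
opening: 0.117
grasp_force: 30.0
```

```bash
python3 - <<'E'
from h import *
s=bot.read_state()
print(s['time_s'],inv(s['position']),s['force'])
E
```

```text
6.15 [-0.5478  0.0041  0.0957] [-1.7156 -2.1139  7.3077]
```

Next I ease on to the stop, watching the force.

Request:
apply_moves --steps '[[[0,-0.15,0,0,0,0,-1],[0,-0.3,0,0,0,0,-1],[0,-0.4,0,0,0,0,-1],[0,-0.5,0,0,0,0,-1],[0,-0.5,0,0,0,0,-1]]]'

```text
time_s: 6.78
position: [0.6246, 0.2287, 0.0957]
tcp_rot: [[0.984, -0.179, 0.001], [-0.179, -0.984, -0.006], [0.002, 0.006, -1.0]]
force: [-1.9, -5.3, 8.1]
opening: 0.113
grasp_force: 30.0
```

Request:
apply_moves --steps '[[[0,-0.15,0,0,0,0,-1],[0,-0.3,0,0,0,0,-1],[0,-0.4,0,0,0,0,-1],[0,-0.4,0,0,0,0,-1]]]'

```text
time_s: 7.28
position: [0.6246, 0.2287, 0.0957]
tcp_rot: [[0.984, -0.178, -0.002], [-0.178, -0.984, -0.012], [-0.0, 0.013, -1.0]]
force: [-2.6, -14.9, 10.4]
opening: 0.115
grasp_force: 30.0
```

Request:
apply_moves --steps '[[[0,0.3,0,0,0,0,-1],[0,0.7,0,0,0,0,-1],[0,0.7,0,0,0,0,-0.2],[0,0.7,0,0,0,0,-0.2],[0,0.7,0,0,0,0,-0.2],[0,0.7,-1.5,0,0,0,-0.2],[0,0.7,-6,0,0,0,-0.2],[0,0.7,-12,0,0,0,-0.2],[0,3,-18,0,0,0,-0.2],[0,8,-22,0,0,0,0.6],[0,13,-25,0,0,0,0.6],[0,17,-26,0,0,0,0.6],[0,19,-26,0,0,0,0.6],[0,19,-26,0,0,0,0.6],[0,19,-26,0,0,0,0.6]]]'

```text
time_s: 9.15
position: [0.5906, 0.0496, 0.3537]
tcp_rot: [[0.984, -0.179, -0.002], [-0.179, -0.984, -0.001], [-0.001, 0.001, -1.0]]
force: [-0.2, 0.4, -0.4]
opening: 0.795
grasp_force: 0.0
```

```bash
python3 - <<'E'
from h import *
import pickle
s=bot.read_state();m=bot.camera_model("wrist");im=bot.capture("wrist");cv2.imwrite("pics/w2.png",im)
pickle.dump(m,open('w2.pkl','wb'))
print(s['time_s'],s['position'],inv(s['position']),s['opening'],s['force'])
E
```

```text
9.15 [0.5906 0.0496 0.3537] [-0.3689  0.0029  0.3537] 0.7946361945996052 [-0.2436  0.4277 -0.3732]
```

View pics/w2.png

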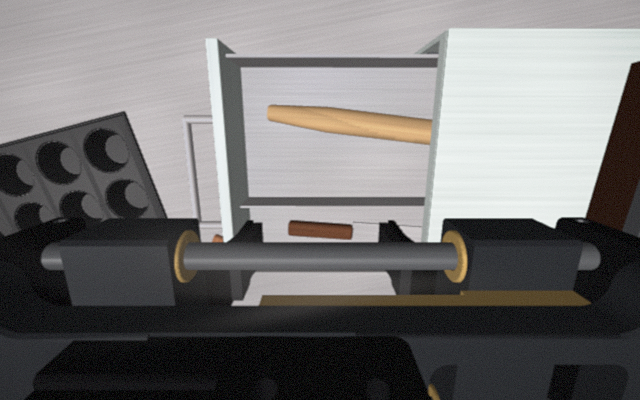

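The pin's front tip is at about (267,113), and it runs to (432,132) at the shell edge. The wall is at row about 60, the divider at row 201, and the drawer front's top edge is at columns 208–219.

```bash
python3 - <<'E'
from h import *
import pickle
m=pickle.load(open('w2.pkl','rb'));im=cv2.imread('pics/w2.png').astype(int)
mask=(im[:,:,2]-im[:,:,0]>40);mask[:85]=0;mask[165:]=0;mask[:,440:]=0
ys,xs=np.nonzero(mask);print('extent',xs.min(),xs.max(),ys.min(),ys.max())
mid=[(c,np.median(np.nonzero(mask[:,c])[0]),np.ptp(np.nonzero(mask[:,c])[0])) for c in range(xs.min()+3,428,20)]
for c,r,w in mid:print(c,r,w,inv(onplane(m,(c,r),.051)))
print('tip',inv(onplane(m,(xs.min(),mid[0][1]),.051)))
for n,uv,z in[('wall',(330,57),.103),('div',(330,201),.087),('front',(221,45),.13),('front',(232,200),.13),('edge',(447,30),.16),('edge',(438,120),.16)]:print(n,inv(onplane(m,uv,z)))
E
```

```text
extent 267 431 105 143
270 113.0 14 [-0.4432  0.0819  0.051 ]
290 115.0 18 [-0.4131  0.0791  0.051 ]
310 117.5 21 [-0.3828  0.0755  0.051 ]
330 120.0 24 [-0.3525  0.0719  0.051 ]
350 122.0 24 [-0.322  0.069  0.051]
370 124.5 23 [-0.2914  0.0653  0.051 ]
390 127.0 24 [-0.2606  0.0617  0.051 ]
410 129.5 23 [-0.2297  0.058   0.051 ]
tip [-0.4477  0.0819  0.051 ]
wall [-0.3551  0.1496  0.103 ]
div [-0.3525 -0.0458  0.087 ]
front [-0.4848  0.157   0.13  ]
front [-0.4858 -0.0327  0.13  ]
edge [-0.2314  0.1653  0.16  ]
edge [-0.2314  0.0717  0.16  ]
```

```bash
python3 - <<'E'
from h import *
s=bot.read_state()
R=toolR(np.degrees(p[2])-6.4+90)
for z in(.25,.053):
    P=unit(p,(-.295,.0657,z))[0];print(P);go(P,R,s,'z%g'%z)
E
```

```text
[ 0.639  -0.0343  0.25  ]
z0.25 shift cm [ 6.2748  7.4119 10.3709] rot [ -0.0047   0.107  -83.4791]
[ 0.639  -0.0343  0.053 ]
z0.053 shift cm [ 6.3009  7.3906 30.0709] rot [ -0.0047   0.107  -83.4791]
```

Request:
apply_moves --steps '[[[0.8,0.9,1,0,0,-10,0.6],[1.6,1.8,2,0,0,-20,0.6],[2.4,2.8,3,0,0,-30,0.6],[3.2,3.7,4,0,0,-40,0.6],[4,4.6,5,0,0,-50,0.6],[4.8,5.5,7,0,0,-60,0.6],[5.6,6.5,9,0,0,-70,0.6],[6.3,7.4,10.4,0,0.1,-80,0.6],[6.3,7.4,10.4,0,0.1,-83.5,0.6],[6.3,7.4,14,0,0.1,-83.5,0.6],[6.3,7.4,19,0,0.1,-83.5,0.6],[6.3,7.4,23,0,0.1,-83.5,0.6],[6.3,7.4,26,0,0.1,-83.5,0.6],[6.3,7.4,28,0,0.1,-83.5,0.6],[6.3,7.4,29.3,0,0.1,-83.5,0.6],[6.3,7.4,30,0,0.1,-83.5,0.6],[6.3,7.4,30,0,0.1,-83.5,0.6]]]'

```text
time_s: 11.32
position: [0.6398, -0.0362, 0.055]
tcp_rot: [[0.29, 0.957, 0.002], [0.957, -0.29, -0.001], [-0.0, 0.002, -1.0]]
force: [0.2, -0.7, -0.3]
opening: 0.796
grasp_force: 0.0
```

```bash
python3 - <<'E'
from h import *
s=bot.read_state();print(inv(s['position']),s['force'],s['joint_positions'],s['opening'])
im=bot.capture("wrist");cv2.imwrite("pics/w3.png",im)
E
```

```text
[-0.2933  0.0668  0.055 ] [ 0.19   -0.7329 -0.2514] [-13.1988  44.4607  86.8841  -0.0388  48.5311   3.6813] 0.7957386762154449
```

View pics/w3.png

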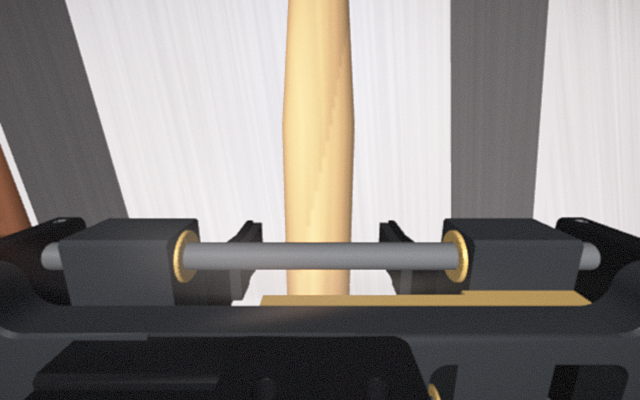

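The pin runs straight down the middle of the jaws (column about 320), so I close.

Request:
apply_moves --steps '[[[0,0,0.3,0,0,0,0.6],[0,0,0.3,0,0,0,-1],[0,0,0.3,0,0,0,-1],[0,0,0.3,0,0,0,-1],[0,0,0.3,0,0,0,-1],[0,0,0.3,0,0,0,-1],[0,0,0.3,0,0,0,-1]]]'

```text
time_s: 12.25
position: [0.6393, -0.0362, 0.0518]
tcp_rot: [[0.29, 0.957, 0.001], [0.957, -0.29, -0.001], [-0.0, 0.001, -1.0]]
force: [-0.6, -0.8, 1.1]
opening: 0.429
grasp_force: 30.0
```

Request:
apply_moves --steps '[[[0,0,-0.4,0,0,0,-1],[0.2,0,-0.8,0,0,0,-1],[0.7,0,-1.2,0,0,0,-1],[1.2,0,-1.2,0,0,0,-1],[1.8,0,-1.2,0,0,0,-1],[2.4,0,-1.2,0,0,0,-1],[2.8,0,-1.4,0,1,0,-1],[3,0,-1.8,0,2.5,0,-1],[3,0,-2.3,0,4,0,-1],[3,0,-2.9,0,6,0,-1],[3,0,-2.9,0,6,0,-1]]]'

```text
time_s: 13.62
position: [0.6486, -0.0088, 0.0816]
tcp_rot: [[0.29, 0.956, 0.033], [0.951, -0.292, 0.099], [0.104, 0.003, -0.995]]
force: [-0.2, -0.2, -3.7]
opening: 0.426
grasp_force: 30.0
```

```bash
python3 - <<'E'
from h import *
s=bot.read_state();print(inv(s['position']),s['force'],s['moment'],s['opening'])
cv2.imwrite("pics/s4.png",bot.capture("side"))
im=cv2.imread("pics/s4.png");a=cv2.resize(im[120:350,200:440],None,fx=2.5,fy=2.5,interpolation=cv2.INTER_CUBIC);cv2.imwrite("pics/s4c.png",a)
E
```

```text
[-0.3218  0.0705  0.0816] [-0.239  -0.1782 -3.6577] [-0.0791 -0.0707  0.0505] 0.42591967136530945
```

View pics/s4c.png

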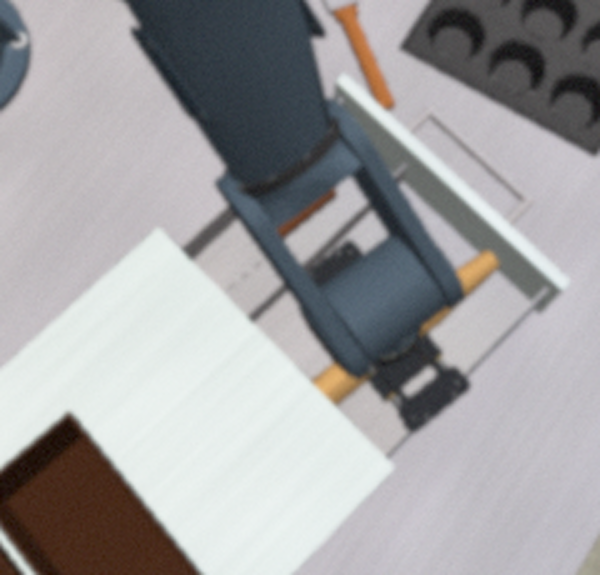

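The pin is held, its tip at crop pixel (495,258), short of the drawer front. The rear end is still under the top edge.

Request:
apply_moves --steps '[[[0.05,0,-0.6,0,2,0,-1],[0.12,0,-1.25,0,4,0,-1],[0.2,0,-1.9,0,6,0,-1],[0.26,0,-2.5,0,8,0,-1],[0.33,0,-3.2,0,10,0,-1],[0.4,0,-3.85,0,12,0,-1],[0.47,0,-4.5,0,14,0,-1],[0.47,0,-4.5,0,14,0,-1]]]'

```text
time_s: 14.68
position: [0.6482, -0.0082, 0.1261]
tcp_rot: [[0.273, 0.957, 0.101], [0.9, -0.291, 0.325], [0.341, 0.002, -0.94]]
force: [0.4, 0.0, -2.8]
opening: 0.427
grasp_force: 30.0
```

```bash
python3 - <<'E'
from h import *
s=bot.read_state();P=np.array(s['position']);R=np.array(s['tcp_rot']);print(inv(P),R[2],s['force'],s['moment'],s['opening'])
print('front',inv(P+R[:,0]*.155),'back',inv(P-R[:,0]*.215))
m=bot.camera_model("scene");im=bot.capture("scene");cv2.imwrite("pics/s5.png",im)
n=bot.camera_model("side");i2=bot.capture("side")
for mm in(m,n):print('pred front px',proj(mm,[P+R[:,0]*.155,P-R[:,0]*.09]))
a=cv2.resize(im[140:300,250:420],None,fx=2.3,fy=3.4,interpolation=cv2.INTER_CUBIC);b=cv2.resize(i2[180:340,260:430],None,fx=2.3,fy=3.4,interpolation=cv2.INTER_CUBIC)
cv2.imwrite("pics/s5c.png",np.hstack([a,b]))
E
```

```text
[-0.3223  0.07    0.1261] [ 0.3407  0.0022 -0.9402] [ 0.3518  0.0446 -2.8047] [-0.2986  0.1025  0.0044] 0.42717297566408613
front [-0.4671  0.0864  0.1789] back [-0.1215  0.0472  0.0528]
pred front px [[382.6452 196.7422]
 [334.8368 248.2012]]
pred front px [[400.2367 215.5739]
 [328.1043 276.4318]]
```

View pics/s5c.png

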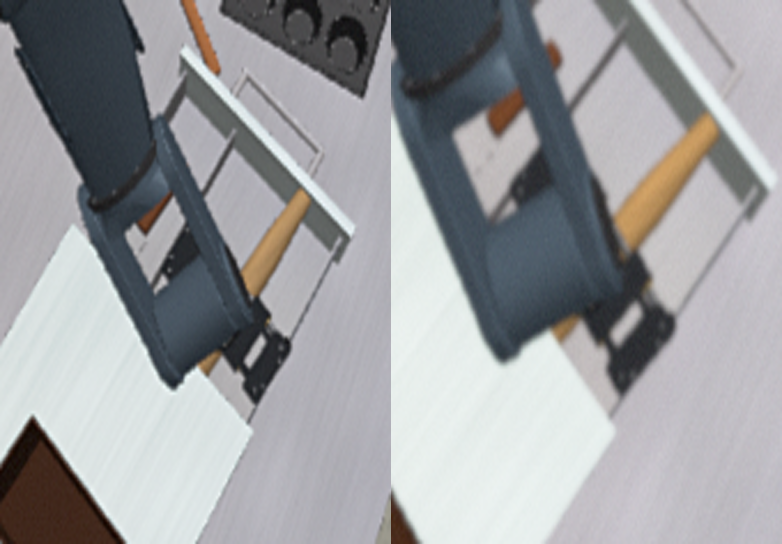

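The pin tip is at scene pixel (382,197), against a predicted (383,197), so it has not slipped. Its front is above the panel, and I now draw it out along the slant.

Request:
apply_moves --steps '[[[0.4,0,0,0,0,0,-1],[1.2,0,0,0,0,0,-1],[2.2,0,0,0,0,0,-1],[3.2,0,0,0,0,0,-1],[4.2,0,0,0,0,0,-1],[5.2,0,0,0,0,0,-1],[6.2,0,0,0,0,0,-1],[7.2,0,0,0,0,0,-1],[8.2,0,0,0,0,0,-1],[9.2,0,0,0,0,0,-1],[10.2,0,0,0,0,0,-1],[11.2,0,0,0,0,0,-1],[12.2,0,0,0,0,0,-1],[13.2,0,0,0,0,0,-1],[14.2,0,0,0,0,0,-1],[15,0,0,0,0,0,-1],[15.5,0,0,0,0,0,-1],[15.5,0,0,0,0,0,-1]]]'

```text
time_s: 17.02
position: [0.6904, 0.1323, 0.1791]
tcp_rot: [[0.272, 0.957, 0.101], [0.9, -0.29, 0.326], [0.342, 0.002, -0.94]]
force: [-0.6, 0.5, -2.8]
opening: 0.425
grasp_force: 30.0
```

```bash
python3 - <<'E'
from h import *
s=bot.read_state();P=np.array(s['position']);R=np.array(s['tcp_rot']);print(s['time_s'],inv(P),s['force'],s['moment'])
print('front',inv(P+R[:,0]*.155),'back',inv(P-R[:,0]*.215))
m=bot.camera_model("scene");im=bot.capture("scene");n=bot.camera_model("side");i2=bot.capture("side")
for mm in(m,n):print(proj(mm,[P+R[:,0]*.155,P-R[:,0]*.215]))
go(P+[0.0,0.0,.2],R,s,'up')
a=cv2.resize(im[120:280,260:430],None,fx=2.3,fy=3.4);b=cv2.resize(i2[140:300,280:450],None,fx=2.3,fy=3.4)
cv2.imwrite("pics/s6c.png",np.hstack([a,b]))
E
```

```text
17.025 [-0.4681  0.0861  0.1791] [-0.5834  0.4726 -2.7724] [-0.2833  0.0084  0.0054]
front [-0.6129  0.1024  0.232 ] back [-0.2673  0.0636  0.1057]
[[414.0908 162.6604]
 [340.7534 241.7887]]
[[448.2636 174.7681]
 [336.9878 268.884 ]]
up shift cm [  6.8317   0.0399 -18.797 ] rot [0. 0. 0.]
```

View pics/s6c.png

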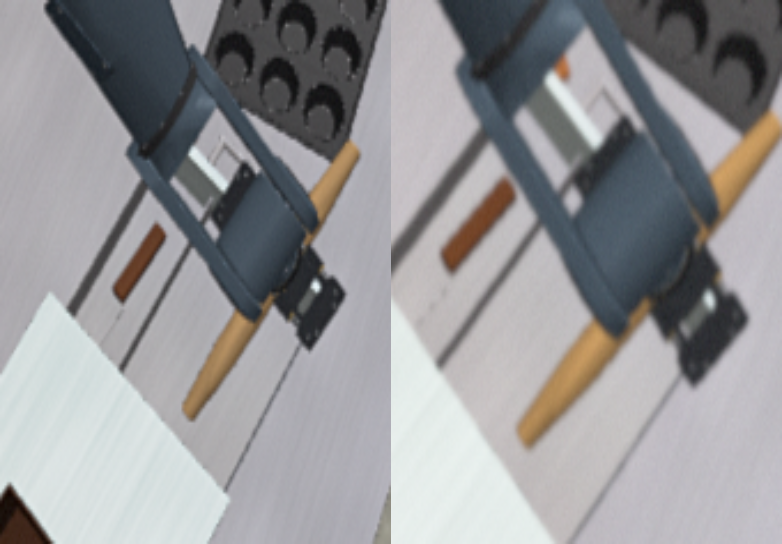

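The pin is fully out of the shell: its back end is at crop pixel (190,412) left and (527,440) right, clear of the edge. Now I lift straight up.

Request:
apply_moves --steps '[[[0.34,0,-0.94,0,0,0,-1],[1,0,-2.8,0,0,0,-1],[1.9,0,-5.2,0,0,0,-1],[2.7,0,-7.5,0,0,0,-1],[3.6,0,-9.9,0,0,0,-1],[4.4,0,-12.2,0,0,0,-1],[5.3,0,-14.6,0,0,0,-1],[6,0,-16.5,0,0,0,-1],[6.5,0,-18,0,0,0,-1],[6.8,0,-18.8,0,0,0,-1],[6.8,0,-18.8,0,0,0,-1],[6.8,0,-18.8,0,0,0,-1],[6.8,0,-18.8,0,0,0,-1],[6.8,0,-18.8,0,0,0,-1]]]'

```text
time_s: 18.88
position: [0.6897, 0.1318, 0.3781]
tcp_rot: [[0.273, 0.957, 0.099], [0.9, -0.29, 0.327], [0.341, 0.0, -0.94]]
force: [-0.4, 0.9, -3.2]
opening: 0.428
grasp_force: 30.0
```

```bash
python3 - <<'E'
from h import *
s=bot.read_state();P=np.array(s['position']);R=np.array(s['tcp_rot']);print(s['time_s'],inv(P),s['force'],s['qvel'],s['opening'])
print('back',P-R[:,0]*.215)
m=bot.camera_model("scene");im=bot.capture("scene");print(proj(m,[P+R[:,0]*.155,P-R[:,0]*.215]))
cv2.imwrite("pics/s7.png",im)
E
```

```text
18.875 [-0.4675  0.0856  0.3781] [-0.3827  0.8724 -3.2118] [ 0.0114 -0.1901 -0.2063 -0.001   0.0356 -0.0034] 0.4278317383489729
back [ 0.6311 -0.0616  0.3047]
[[429.8189 135.5978]
 [343.7633 228.6443]]
```

View pics/s7.png

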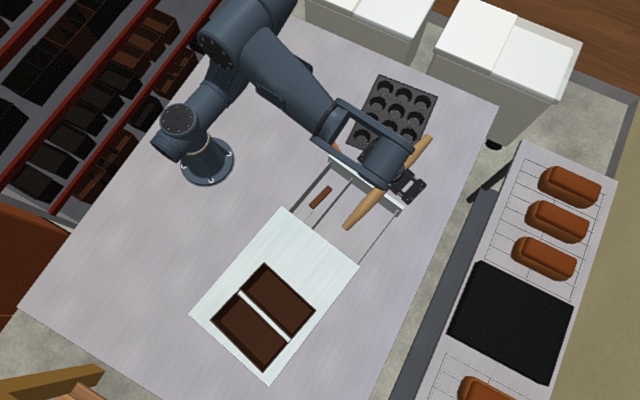

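The pin is held aloft from about (345,228) to (430,136), as predicted. The tins and tray haven't moved, and the drawer is fully out.

```bash
python3 -c "
from rig import bot
print(bot.hand_in())"
```

```text
the job is handed in; nothing more can be done
None
```

I pulled the drawer out to its stop, drew the rolling pin out on the slant, and handed the job in with the pin gripped about 13 cm above the unit top at its lowest end; the tins and tray did not move, the brush was not touched but was hidden behind the arm in the last picture, and the hand-in returned no verdict.

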